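# Hook the lid into the dust-filter box

### The job

Close the open dust-filter box on the bench with the larger of the two steel lids: take the lid by its wooden grip, hold it tilted, hook its tongue under the box's ledge, then swing it down until it lies flat on the grille inside the walls, and let go. Leave the smaller lid where it lies.

Things in the scene. Friction and masses are not known exactly. Their poses are not given: they have to be found in the camera images.
- filter_box: Fixed grey steel box, 122 (x) by 140 (y) by 63 mm high, open above, round hose stub low on its +x side. Origin: under it, on the bench, z up. Inside, a flat slotted grille at z = 45 mm is the lid's seat. Walls rise to z = 63; inner faces at x = -56 and 56, y = -68 and 62 mm. A ledge juts inward from the -y wall (robot's right at yaw 0).
- ledge_edge (a point): Middle of the lower free edge of the box's 4 mm ledge: box frame x = 0, y = -44, z = 59 mm; axes as the box's. Below and behind it (-y) is a slot 14 mm high, 24 mm deep, as wide as the box inside. From this edge to the +y wall is 106 mm, less than the lid's 120 mm: the lid goes in only tilted, tongue first.
- lid: Larger lid, loose, 0.25 kg: steel plate 5 mm thick, 100 mm square, with a tongue 70 mm wide going on in its plane from y = -50 to -70 mm; 120 mm long in all. Starts flat on the bench, right way up. Origin: underside, below the grip, at the square's middle; z up. Wooden bar grip on two feet over the origin: 60 mm along x, 14 mm thick along y, z = 28 to 50 mm; pinch it across y.
- lid_tip (a point): Middle of the free end of the larger lid's tongue, half way through its thickness (lid frame x = 0, y = -70, z = 2.5 mm); axes as the lid's. With the lid seated it lies 14 to 24 mm under the ledge.
- small_lid: Smaller lid of another box, to be left alone: same make and grip, but the plate is 70 mm wide (x), 72 mm long (y) and 5 mm thick, with a 46 mm wide, 14 mm long tongue on its -y side. Lies flat on the bench. Origin: underside, below the grip.

How it is judged:
By the outcome, as a careful person would: the job done as asked, in the order asked, and still so for the second after the job is handed in, with the robot touching nothing.
It also fails if it takes over 40 s, if anything falls off the work surface, if the arm or the gripper's body presses on something with over 40 N, if the wrist force passes 120 N, or if a joint passes its speed limit or range.

### The arm

A 7-joint arm with a two-finger parallel gripper is mounted at the origin on the work surface; the furniture and walls round the work are solid. World frame = base frame: x ahead of the robot, y to its left, z up, the work surface at z = 0. Lengths are in m, angles in rad, forces in N, time in s.
With the tool pointing down it reaches from about 0.425 to 0.925 m from the base axis. Payload 6.8 kg.
Tool frame: the origin (TCP) lies between the finger pads; the fingertips stand 14 mm ahead of it and the grasp point (between the pads) lies 5 mm behind it; z points along the fingers, y is the line along which they close (so a half turn about z gives the same grasp; the last joint's range is limited). The gripper opens to 85 mm and grips with 20 to 120 N. Pads are 22 mm wide; open, the fingers measure 114 mm over their backs; the gripper's body (76 mm by 85 mm) begins 54 mm behind the grasp point. The pads swing forward as they close: fully open they stand 13 mm farther back than shut.
Start: joints at [-1.388, 0.477, 0.022, 1.555, -0.011, 1.109, -0.083], TCP at [0.194, 0.647, 0.245] pointing down, gripper open.
Joint ranges: [-2.96, 2.96], [-0.34, 2.1], [-1.41, 1.46], [0.24, 2.44], [-1.37, 4.51], [0.17, 1.92], [-2.96, 2.96]. Speed limits (rad/s): [2.39, 2.39, 3.14, 3.14, 3.14, 3.14, 3.14].

### API

Orientations are given as a rotation vector (axis times angle).
In Python, from bench import r, eyes, ticket gives the robot as it stands. The module is installed in compiled form; this text tells all that it offers.
- The arm moves only by the tool arm_command, never from a script. Its argument "plan" is text: rows parted by semicolons, each of 4 numbers parted by spaces: the shift along the tool's x, y, z in m, then the turn about the tool's z in degrees. In form: tx ty tz yaw; .... A call has 1 to 20 rows; each row shifts and turns the commanded pose from where the row before left it, along the tool's axes as they then stand; what a row does not reach is not made up. A row lasts 1/8 s, in which the tool goes at most 62.5 mm and 10.7 degrees, less where a joint would pass 70% of its speed; a pose out of reach is approached as far as the arm can. A call is refused whole if a number of a shift passes 0.0625 or a number of a turn 10.7, either way. A call with a gripper value outside its range is refused whole. "hand" is the closure, from -1 (fully open) to 1 (shut), set as the call begins (left out, the last holds). The fingers move at their own pace and stop on an object; "grip_force" is the grip in N (left out, the last holds). Time passes only in rows, so rows that do not move let the fingers close. It gives the time, the measured TCP pose, the force, the opening and the grip force at its end, in the units of the state.
- r.get_obs(): the state, without advancing time (a new reading comes with each control period).
- eyes.grab_frame(name): name is "scene" or "top" or "wrist"; returns (picture, depth): 400x640x3 uint8, red, green, blue; 400x640 float32, m along the optical axis (not along the pixel's ray), 0 where there is no reading.
- eyes.calibration(name): a dict with "fov_y" (degrees; the focal length in pixels is half the picture's height over the tangent of half this angle, whatever the lens; pixels are square), "cx", "cy" (the principal point, pixels), "origin" and "attitude" of the camera in the world; the wrist camera has in their place "tool_from_camera" (4x4, takes a point from camera to tool coordinates, whose origin is the TCP and whose axes are the flange's). Camera axes: x right, y up, looking along -z (the intrinsics and any distortion apply to the point x, -y, -z); pixel columns grow to the right and rows downward; lengths in m; the calibration is good to about 2 mm. A picture is of the moment at which its call begins: read the wrist's pose just before it. calibration takes no time and is no camera call.
- ticket.hand_in(): hands the job in; it is judged then, once.
The state is a dict: "clock": time; "joints": joint angles; "qvel": joint speeds; "tau": joint torques, N m; "tcp_pos": TCP position; "orientation": TCP orientation; "contact_force": force on the tool from outside, world axes, zero at the start; "moment": the same for the moment, N m; "grip_width": finger opening in m; "gripper_force": force on a finger pad.
Only numpy, scipy, OpenCV 4.12 (cv2) and the standard library are available. Lean on these libraries where they do the work, as an engineer would, in place of code of your own. Each camera call takes 0.05 s, during which the arm holds its last target. There are 200 camera calls.

## Working session

There is one attempt and no reset: what is moved stays moved. The work goes in short steps, Python scripts to look and compute and a tool call to move; the robot and the scene stay as the last step left them, time stands still between calls to the robot, and variables do not carry over. Pictures are saved under pics/ and viewed, at most 10 in all, crops included, and the job is handed in when it is done.

Besides the shell and the picture viewer there is one more tool, called after "Request:" as a command line: name --argument value ..., lists and objects as JSON in quotes. arm_command: Moves the arm, as the interface text tells. Its arguments: {"type":"object","properties":{"plan":{"type":"string"},"hand":{"type":"number"},"grip_force":{"type":"number"}},"required":["plan"]}

```bash
mkdir -p pics
cat > h.py <<'E'
import numpy as np, cv2
from bench import r, eyes, ticket
from scipy.spatial.transform import Rotation as R
def look(name):
    o=r.get_obs(); im,d=eyes.grab_frame(name); c=eyes.calibration(name)
    return o,im,d,c
def pose(c,o):
    if 'origin' in c:
        A=np.array(c['attitude'],float)
        M=A if A.shape==(3,3) else (R.from_rotvec(A).as_matrix() if A.size==3 else R.from_quat(A).as_matrix())
        return M,np.array(c['origin'])
    T=np.eye(4);T[:3,:3]=R.from_rotvec(o['orientation']).as_matrix();T[:3,3]=o['tcp_pos']
    T=T@np.array(c['tool_from_camera']);return T[:3,:3],T[:3,3]
def cloud(d,c,o):
    f=200/np.tan(np.radians(c['fov_y'])/2); M,t=pose(c,o)
    v,u=np.mgrid[:400,:640]
    P=np.stack([(u-c['cx'])/f*d,-(v-c['cy'])/f*d,-d],-1)@M.T+t
    P[d==0]=np.nan; return P
E
python3 - <<'E'
from h import *
o=r.get_obs();print({k:np.round(v,3) for k,v in o.items()});print(R.from_rotvec(o['orientation']).as_matrix().round(3))
for n in ['scene','top']:
    o,im,d,c=look(n);print(n,c,(d>0).mean());cv2.imwrite(f'pics/{n}0.png',im[...,::-1]);np.savez(f'{n}0.npz',im=im,d=d)
print(eyes.calibration('wrist'))
E
```

```text
{'clock': np.float64(0.0), 'joints': array([-1.388,  0.478,  0.022,  1.556, -0.012,  1.109, -0.083]), 'qvel': array([ 0.   ,  0.002, -0.001,  0.   ,  0.001,  0.001,  0.001]), 'tau': array([-0.0000e+00, -5.9648e+01,  1.6080e+00, -2.8118e+01,  1.2000e-02,
        1.0000e-02,  0.0000e+00]), 'tcp_pos': array([0.193, 0.646, 0.244]), 'orientation': array([-4.550e-01, -3.108e+00,  3.000e-03]), 'contact_force': array([-0.543, -0.152, -0.308]), 'moment': array([-0.021,  0.051,  0.034]), 'gripper_force': np.float64(0.0), 'grip_width': np.float64(0.085)}
[[-0.958  0.287 -0.   ]
 [ 0.287  0.958 -0.002]
 [-0.    -0.002 -1.   ]]
scene {'fov_y': 51.82588828439636, 'cx': 321.0631290985762, 'cy': 204.30849323822412, 'origin': array([-0.04960814, -0.59124519,  0.58884204]), 'attitude': array([ 0.89417637, -0.39512726, -0.77931787])} 0.991609375
top {'fov_y': 51.37669986168791, 'cx': 316.2393778597479, 'cy': 201.3038530920171, 'origin': array([ 0.43221244, -0.10510644,  0.93180496]), 'attitude': array([ 0.02658038, -0.06607756, -1.56598799])} 0.99603515625
{'fov_y': 70.23473297870389, 'cx': 319.86031078356285, 'cy': 199.61727916015167, 'tool_from_camera': array([[-4.88931542e-04,  9.64167611e-01,  2.65293382e-01,
         6.65618197e-02],
       [ 9.99999490e-01,  2.37110882e-04,  9.81240687e-04,
        -2.18520915e-04],
       [ 8.83176542e-04,  2.65293727e-01, -9.64167236e-01,
        -1.27790980e-01],
       [ 0.00000000e+00,  0.00000000e+00,  0.00000000e+00,
         1.00000000e+00]])}
```

View pics/top0.png

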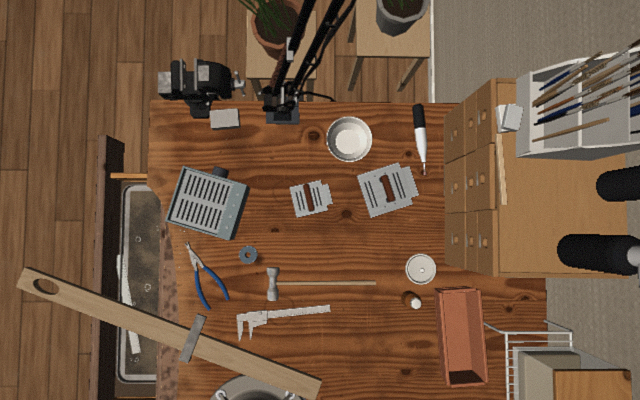

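View pics/scene0.png

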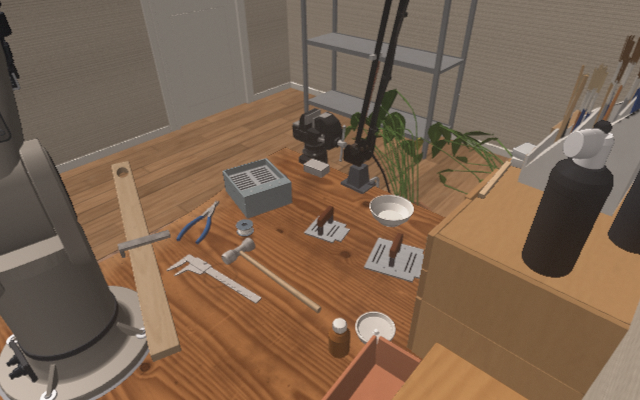

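The top view shows the box at about (208,203) with its hose stub at (220,173) and ledge side to the right. The larger lid is at (388,190), tongue right at (415,180), and the small lid is at (311,198). The scene view agrees (box 258,187, lid 395,258).

Run:
```python
from h import *
for n in ['top','scene']:
    z=np.load(n+'0.npz');im,d=z['im'],z['d'];c=eyes.calibration(n);P=cloud(d,c,None)
    sub={'top':{'lid':(355,425,158,222),'box':(160,255,160,245)},'scene':{'lid':(360,435,225,285),'box':(215,300,155,215)}}[n]
    for k,(a,b,e,f) in sub.items():
        p=P[e:f,a:b].reshape(-1,3);col=im[e:f,a:b].reshape(-1,3).astype(int)
        h,ed=np.histogram(p[:,2],bins=np.arange(-.012,.08,.004));print(n,k,dict(zip((ed[:-1]*1e3).round().astype(int).tolist(),h.tolist())))
        if k=='lid':
            sat=col.max(1)-col.min(1);m=(sat<30)&(p[:,2]<.02)&(p[:,2]>-.02)
            bar=p[p[:,2]>.035]; print(' bar mean',bar.mean(0), cv2.minAreaRect((bar[:,:2]*1e3).astype(np.float32)))
            q=p[m]
            mask=np.zeros((400,640),np.uint8)
            # 1 mm raster, open to remove stray, fit rect
            g=((q[:,:2]-[.4,-.4])*500).astype(int);g=g[(g>=0).all(1)&(g<400).all(1)];mk=np.zeros((400,400),np.uint8);mk[g[:,0],g[:,1]]=255
            mk=cv2.morphologyEx(mk,cv2.MORPH_CLOSE,np.ones((7,7)));mk=cv2.morphologyEx(mk,cv2.MORPH_OPEN,np.ones((9,9)))
            ct=max(cv2.findContours(mk,0,2)[0],key=cv2.contourArea)[:,0]
            rc=cv2.minAreaRect(ct);bp=cv2.boxPoints(rc)[:,::-1]/500+[.4,-.4];print(' plate',rc[1],rc[2],bp.round(4).tolist(),q[:,2].mean())
        else:
            q=p[(p[:,2]>.055)&(p[:,2]<.072)];rc=cv2.minAreaRect((q[:,:2]*1e3).astype(np.float32));print(' rim',rc,cv2.boxPoints(rc).round(1).tolist(),q[:,2].mean())
```

```text
top lid {-12: 0, -8: 65, -4: 1451, 0: 1600, 4: 1061, 8: 30, 12: 15, 16: 9, 20: 3, 24: 1, 28: 7, 32: 18, 36: 13, 40: 12, 44: 72, 48: 96, 52: 8, 56: 0, 60: 0, 64: 0, 68: 0, 72: 0}
 bar mean [ 0.51485715 -0.28004871  0.04722607] ((538.8294677734375, -261.6937255859375), (120.44793701171875, 30.735628128051758), 39.28157424926758)
 plate (50.78325271606445, 60.6884651184082) 72.25532531738281 [[0.4871, -0.3647], [0.4501, -0.2491], [0.5468, -0.2181], [0.5838, -0.3337]] 0.004215916140436383
top box {-12: 0, -8: 41, -4: 1941, 0: 1410, 4: 32, 8: 20, 12: 18, 16: 15, 20: 18, 24: 19, 28: 36, 32: 50, 36: 82, 40: 628, 44: 1944, 48: 126, 52: 61, 56: 103, 60: 943, 64: 238, 68: 0, 72: 0}
 rim ((479.63616943359375, 102.91796875), (141.0588836669922, 122.28597259521484), 73.2940902709961) [[400.79998779296875, 52.900001525878906], [517.9000244140625, 17.799999237060547], [558.5, 152.89999389648438], [441.29998779296875, 188.0]] 0.06234387869762173
scene lid {-12: 0, -8: 1, -4: 1523, 0: 1100, 4: 983, 8: 17, 12: 16, 16: 11, 20: 9, 24: 7, 28: 9, 32: 19, 36: 15, 40: 18, 44: 47, 48: 95, 52: 0, 56: 0, 60: 0, 64: 0, 68: 0, 72: 0}
 bar mean [ 0.38924559 -0.3938819   0.16371507] ((440.434326171875, -347.5779113769531), (254.58419799804688, 31.41745376586914), 39.240726470947266)
 plate (51.34153747558594, 54.775634765625) 72.18110656738281 [[0.4854, -0.3564], [0.4518, -0.2521], [0.5496, -0.2207], [0.5831, -0.325]] 0.004543982556229856
scene box {-12: 0, -8: 3, -4: 1178, 0: 383, 4: 78, 8: 86, 12: 93, 16: 84, 20: 92, 24: 90, 28: 87, 32: 91, 36: 90, 40: 328, 44: 621, 48: 170, 52: 163, 56: 173, 60: 538, 64: 11, 68: 0, 72: 0}
 rim ((483.0792236328125, 100.68972778320312), (144.9140167236328, 122.99195861816406), 73.24188995361328) [[403.29998779296875, 49.0], [521.0999755859375, 13.600000381469727], [562.9000244140625, 152.3000030517578], [445.1000061035156, 187.8000030517578]] 0.06073723653880879
```

```bash
cat >> h.py <<'E'
def rows(wps,nmax=.06,ymax=10):
    "wps: (x,y,z,angle of tool y in world deg); prints rows from the present pose, round numbers"
    o=r.get_obs();M=R.from_rotvec(o['orientation']).as_matrix();p=np.array(o['tcp_pos'])
    a=np.degrees(np.arctan2(M[1,1],M[0,1]));out=[]
    for *t,b in wps:
        t=np.array(t);db=(b-a+90)%180-90
        n=int(max(np.ceil(np.abs(t-p).max()/nmax),np.ceil(np.linalg.norm((t-p)/nmax)),np.ceil(abs(db)/ymax),1))
        for i in range(n):
            s=np.radians(a);Y=np.array([np.cos(s),np.sin(s),0]);X=np.array([-Y[1],Y[0],0])
            d=(t-p)/(n-i);v=np.round([d@X,d@Y,-d[2]],4);w=round(-db/n,1)
            out.append(' '.join('%g'%q for q in [*v,w]));p=p+v[0]*X+v[1]*Y-[0,0,v[2]];a-=w
    print(len(out),'; '.join(out),'->',p.round(4),round(a,2))
E
python3 -c "
from h import *
rows([(.45,.35,.25,60),(.53,0,.25,30),(.514,-.281,.2,17.7)])"
```

```text
18 -0.0472 -0.03 -0.0008 1.9; -0.0482 -0.0284 -0.0008 1.9; -0.0491 -0.0268 -0.0008 1.9; -0.05 -0.0252 -0.0008 1.9; -0.0508 -0.0235 -0.0008 1.9; -0.0516 -0.0218 -0.0008 1.9; -0.0523 -0.0202 -0.0008 1.9; -0.0407 -0.0439 -0 5; -0.0443 -0.0402 -0 5; -0.0477 -0.0361 -0 5; -0.0507 -0.0318 -0 5; -0.0532 -0.0273 -0 5; -0.0554 -0.0226 -0 5; -0.0471 -0.0309 0.01 2.5; -0.0483 -0.0288 0.01 2.5; -0.0496 -0.0267 0.01 2.5; -0.0507 -0.0245 0.01 2.5; -0.0517 -0.0223 0.01 2.5 -> [ 0.514 -0.281  0.2  ] 17.54
```

Request:
arm_command --plan "-0.0472 -0.03 -0.0008 1.9; -0.0482 -0.0284 -0.0008 1.9; -0.0491 -0.0268 -0.0008 1.9; -0.05 -0.0252 -0.0008 1.9; -0.0508 -0.0235 -0.0008 1.9; -0.0516 -0.0218 -0.0008 1.9; -0.0523 -0.0202 -0.0008 1.9; -0.0407 -0.0439 0 5; -0.0443 -0.0402 0 5; -0.0477 -0.0361 0 5; -0.0507 -0.0318 0 5; -0.0532 -0.0273 0 5; -0.0554 -0.0226 0 5; -0.0471 -0.0309 0.01 2.5; -0.0483 -0.0288 0.01 2.5; -0.0496 -0.0267 0.01 2.5; -0.0507 -0.0245 0.01 2.5; -0.0517 -0.0223 0.01 2.5; 0 0 0 0" --hand -1

```text
clock: 2.48
tcp_pos: [0.5115, -0.2858, 0.2002]
orientation: [-1.868, -2.526, 0.005]
contact_force: [0.1, 0.4, 0.7]
grip_width: 0.0854
gripper_force: 0.0
```

Run:
```python
from h import *
o,im,d,c=look('wrist');cv2.imwrite('pics/w1.png',im[...,::-1]);P=cloud(d,c,o);np.savez('w1.npz',im=im,P=P)
M=R.from_rotvec(o['orientation']).as_matrix();print(o['tcp_pos'],M.round(3),np.degrees(np.arctan2(M[1,1],M[0,1])),o['joints'].round(2))
p=P.reshape(-1,3);near=np.linalg.norm(p[:,:2]-[.514,-.281],axis=1)<.06
q=p[near&(p[:,2]>.04)&(p[:,2]<.06)];rc=cv2.minAreaRect((q[:,:2]*1e3).astype(np.float32));print('bar',rc,np.median(q[:,2]),len(q))
pl=p[near&(p[:,2]<.02)];print('plate z',np.percentile(pl[:,2],[5,50,95]))
```

```text
[ 0.51148328 -0.28581205  0.2001578 ] [[-0.293  0.956 -0.002]
 [ 0.956  0.293 -0.003]
 [-0.002 -0.003 -1.   ]] 17.044619564795802 [-0.04  0.42  0.58  1.85 -0.28  0.95  0.96]
bar ((517.0018920898438, -283.7138671875), (59.27619171142578, 14.251937866210938), 18.243013381958008) 0.048643001034865074 826
plate z [-0.00120466  0.00410864  0.00545029]
```

View pics/w1.png

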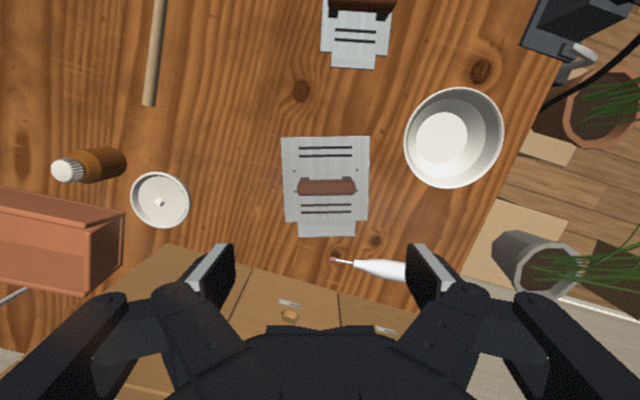

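The wrist view shows the large lid at (326,187): wooden bar (297–355, 187) across the picture, tongue pointing down at (326,230), cabinet from row 250 on.

Run:
```python
from h import *
P=np.load('w1.npz')['P'];p=P[:260].reshape(-1,3)
z=np.load('top0.npz');t=cloud(z['d'],eyes.calibration('top'),None)[:, 440:520].reshape(-1,3)
c=t[(t[:,2]>.1)&(t[:,0]>.4)&(t[:,0]<.65)];print('cab top',np.median(c[:,2]),np.percentile(c[:,1],99))
rows([(.5165,-.283,.12,17.9),(.5165,-.283,.027,17.9)],nmax=.035)
```

```text
cab top 0.2405798454792346 -0.4127701356211288
6 -0.0005 0.0012 0.0267 -0.2; -0.0004 0.0012 0.0268 -0.2; -0.0005 0.0012 0.0267 -0.2; 0 0 0.031 -0; 0 0 0.031 -0; 0 0 0.031 -0 -> [ 0.5165 -0.283   0.027 ] 17.88
```

Request:
arm_command --plan "-0.0005 0.0012 0.0267 -0.2; -0.0004 0.0012 0.0268 -0.2; -0.0005 0.0012 0.0267 -0.2; 0 0 0.031 0; 0 0 0.031 0; 0 0 0.031 0; 0 0 0 0; 0 0 0 0"

```text
clock: 3.52
tcp_pos: [0.5188, -0.2802, 0.0287]
orientation: [1.842, 2.544, 0.001]
contact_force: [0.3, -0.1, -1.2]
grip_width: 0.0855
gripper_force: 0.0
```

Request:
arm_command --plan "0 0 0 0; 0 0 0 0; 0 0 0 0; 0 0 0 0; 0 0 0 0; 0 0 0 0" --hand 1 --grip_force 50

```text
clock: 4.28
tcp_pos: [0.5187, -0.281, 0.0292]
orientation: [1.842, 2.542, 0.002]
contact_force: [-0.9, 0.8, 6.4]
grip_width: 0.059
gripper_force: 53.7
```

Run:
```python
from h import *
o,im,d,c=look('wrist');cv2.imwrite('pics/w2.png',im[...,::-1]);P=cloud(d,c,o)
print(o['tcp_pos'],o['grip_width'],o['gripper_force'],o['contact_force'])
```

```text
[ 0.51871393 -0.28100299  0.02919803] 0.05901027995903049 53.747518658638 [-0.89454016  0.81627494  6.43021653]
```

View pics/w2.png

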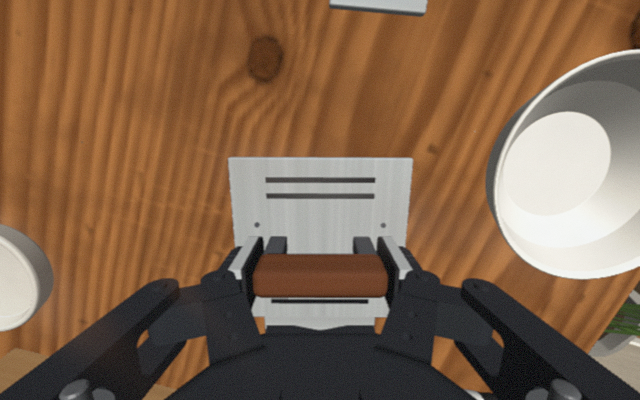

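The bar is held between the pads, centred at (320,275) with both ends at the pads. The plate is flat, its +y edge at row 157. Now lift and carry to above the box.

Run:
```python
from h import *
x,y,z=r.get_obs()['tcp_pos']
rows([(x,y,.17,17.9),(.53,-.08,.17,5),(.4896,.1307,.16,-16.7)],nmax=.045,ymax=6)
```

```text
14 0 0 -0.0352 0.1; 0 0 -0.0352 0.1; 0 0 -0.0352 0.1; 0 0 -0.0352 0.1; 0.0376 0.0144 0 2.5; 0.0382 0.0127 0 2.5; 0.0387 0.0111 0 2.5; 0.0392 0.0094 0 2.5; 0.0395 0.0076 0 2.5; 0.0427 -0.0042 0.002 4.4; 0.0423 -0.0075 0.002 4.4; 0.0415 -0.0107 0.002 4.4; 0.0406 -0.0138 0.002 4.4; 0.0395 -0.0169 0.002 4.4 -> [0.4896 0.1307 0.16  ] -16.76
```

Request:
arm_command --plan "0 0 -0.0352 0.1; 0 0 -0.0352 0.1; 0 0 -0.0352 0.1; 0 0 -0.0352 0.1; 0.0376 0.0144 0 2.5; 0.0382 0.0127 0 2.5; 0.0387 0.0111 0 2.5; 0.0392 0.0094 0 2.5; 0.0395 0.0076 0 2.5; 0.0427 -0.0042 0.002 4.4; 0.0423 -0.0075 0.002 4.4; 0.0415 -0.0107 0.002 4.4; 0.0406 -0.0138 0.002 4.4; 0.0395 -0.0169 0.002 4.4; 0 0 0 0; 0 0 0 0"

```text
clock: 6.32
tcp_pos: [0.4888, 0.1305, 0.1588]
orientation: [2.521, 1.874, 0.0]
contact_force: [-0.1, -0.2, -0.9]
grip_width: 0.059
gripper_force: 55.1
```

Run:
```python
from h import *
o,im,d,c=look('wrist');cv2.imwrite('pics/w3.png',im[...,::-1]);P=cloud(d,c,o)
M=R.from_rotvec(o['orientation']).as_matrix();a=np.degrees(np.arctan2(M[1,1],M[0,1]))
print(o['tcp_pos'],a,o['grip_width'],o['gripper_force'],o['contact_force'])
o2,i2,d2,c2=look('top');cv2.imwrite('pics/t3.png',i2[100:300,100:350,::-1].repeat(2,0).repeat(2,1))
np.savez('w3.npz',im=im,P=P,tcp=o['tcp_pos'],M=M,im2=i2,P2=cloud(d2,c2,o2))
# plate points in tool frame
T=(P.reshape(-1,3)-o['tcp_pos'])@M; m=(np.abs(T[:,1])<.055)&(np.abs(T[:,2]-.024)<.02)&(T[:,0]<.06)&(T[:,0]>-.01)
for x0 in np.arange(-.01,.06,.01):
    s=m&(T[:,0]>=x0)&(T[:,0]<x0+.01);print(round(x0,3),s.sum(),np.median(T[s,2]).round(4),np.percentile(T[s,1],[1,99]).round(4))
print('edge x',np.percentile(T[m,0],99.5))
```

```text
[0.48877052 0.1305318  0.15881839] -16.73282890987181 0.05898001590233291 55.06285786628723 [-0.14752113 -0.17379563 -0.92819864]
-0.01 1041 0.025 [-0.0485  0.0486]
0.0 3204 0.0248 [-0.0484  0.0487]
0.01 2972 0.025 [-0.0484  0.0489]
0.02 3069 0.0249 [-0.0486  0.049 ]
0.03 3235 0.0249 [-0.0483  0.0489]
0.04 2844 0.0251 [-0.0482  0.0488]
  return _methods._mean(a, axis=axis, dtype=dtype,
  ret = ret.dtype.type(ret / rcount)
Traceback (most recent call last):
IndexError: index -1 is out of bounds for axis 0 with size 0
```

View pics/w3.png

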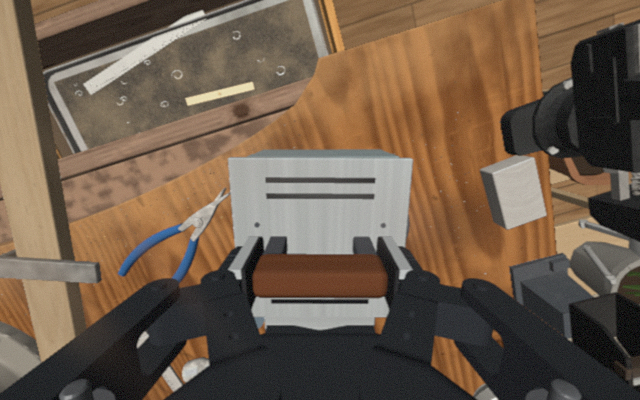

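The lid hangs level (plate edge at row 157). The box's +y wall shows just behind it at rows 150–157, columns 245–395, so x and yaw look aligned.

Run:
```python
from h import *
z=np.load('w3.npz');M=z['M'];t=z['tcp'];T=(z['P'].reshape(-1,3)-t)@M
m=(np.abs(T[:,1])<.055)&(np.abs(T[:,2]-.024)<.02)&(T[:,0]>0)&(T[:,0]<.06);print('lid edge x',np.percentile(T[m,0],99.5))
for nm,Q in (('wrist',z['P']),('top',z['P2'])):
    W=Q.reshape(-1,3);T=(W-t)@M
    m=(np.abs(T[:,0])<.2)&(np.abs(T[:,1])<.12)&(W[:,2]>.055)&(W[:,2]<.068)
    q=T[m];print(nm,m.sum(),'z',np.median(W[m,2]),'y',np.percentile(q[:,1],[1,99]),'x',np.percentile(q[:,0],[1,99]))
```

```text
lid edge x 0.04786325363334617
wrist 311 z 0.06067981789264268 y [-0.05623679  0.06120069] x [0.03943917 0.04061734]
top 1061 z 0.06251567787406953 y [-0.06122105  0.05986848] x [-0.09906686  0.02600051]
```

Request:
arm_command --plan "0.0036 0 0.03 0; 0 0 0.03 0; 0 0 0.004 0; 0 0 0 0; -0.002 0 0.002 0; -0.002 0 0.002 0; -0.002 0 0.002 0; -0.002 0 0.002 0; 0 0 0 0; 0 0 0 0" --grip_force 40

```text
clock: 7.68
tcp_pos: [0.4896, 0.1313, 0.0917]
orientation: [-2.515, -1.872, -0.013]
contact_force: [-13.8, 8.6, 56.0]
grip_width: 0.059
gripper_force: 61.3
```

```bash
cat > tilt.py <<'E'
from h import *
import sys
o,im,d,c=look('wrist');cv2.imwrite(f'pics/{sys.argv[1]}.png',im[...,::-1]);P=cloud(d,c,o)
M=R.from_rotvec(o['orientation']).as_matrix()
T=(P.reshape(-1,3)-o['tcp_pos'])@M
m=(np.abs(T[:,1])<.046)&(T[:,2]<.045)&(T[:,2]>-.03)&(T[:,0]>.018)&(T[:,0]<.075)
q=T[m]
for _ in range(3):
    f=np.polyfit(q[:,0],q[:,2],1);q=q[np.abs(q[:,2]-np.polyval(f,q[:,0]))<.004]
W=q@M.T+o['tcp_pos']
org=np.array([.481,.102]);Y=np.array([.287,.958]);tb=np.array(o['tcp_pos'])
print('tilt deg',-np.degrees(np.arctan(f[0])),'top z at x=0',f[1],'edge x',np.percentile(q[:,0],99.5),'edge world z',W[:,2].max(),'edge boxy',np.percentile((W[:,:2]-org)@Y,99.5))
print('tcp box y',(tb[:2]-org)@Y,'x',(tb[:2]-org)@[.958,-.287],'z',tb[2],'F',o['contact_force'].round(1),o['grip_width'],o['gripper_force'],o['clock'])
E
python3 tilt.py w4
```

```text
tilt deg -0.8975898632945152 top z at x=0 0.024406124158330263 edge x 0.04762903987666707 edge world z 0.06968419489944574 edge boxy 0.07841424396573222
tcp box y 0.03051562192475308 x -0.00013692234446004148 z 0.09172381462940912 F [-13.8   8.6  56. ] 0.059004914034752415 61.31770670413971 7.675
```

```bash
python3 -c "
from h import *
o=r.get_obs();M=R.from_rotvec(o['orientation']).as_matrix();print('tool F',o['contact_force']@M,'tool moment',o['moment']@M)"
```

```text
tool F [  4.99790847 -17.00932104 -55.88592097] tool moment [3.93282276 0.55134811 0.21460686]
```

Request:
arm_command --plan "0 0 -0.008 0; 0 0 -0.002 0; 0 0 0 0" --grip_force 20

```text
clock: 8.1
tcp_pos: [0.4874, 0.1265, 0.0964]
orientation: [2.522, 1.874, -0.0]
contact_force: [0.5, -0.2, -2.5]
grip_width: 0.0593
gripper_force: 55.2
```

```bash
python3 -c "
from h import *
o=r.get_obs();M=R.from_rotvec(o['orientation']).as_matrix();print('tool F',o['contact_force']@M,'tool moment',o['moment']@M)"; python3 tilt.py w5
```

```text
tool F [-0.02819049  0.50203672  2.46576773] tool moment [0.0008214  0.03218956 0.04258874]
tilt deg -0.6078822878869106 top z at x=0 0.02458442920365004 edge x 0.04787260569573156 edge world z 0.07380064684069368 edge boxy 0.07318810124865371
tcp box y 0.025288406522995896 x -0.0009338555920359827 z 0.09636150879065689 F [ 0.5 -0.2 -2.5] 0.05931062660822718 55.2456396818161 8.1
```

Request:
arm_command --plan "0.0065 0 0 0; 0.0065 0 0 0; 0 0 0 0; 0 0 0.003 0; 0 0 0.002 0; 0 0 0.002 0; -0.001 0 0.002 0; 0 0 0 0" --grip_force 20

```text
clock: 9.15
tcp_pos: [0.4905, 0.1364, 0.0887]
orientation: [-2.523, -1.87, 0.002]
contact_force: [-8.2, -5.6, 20.3]
grip_width: 0.0591
gripper_force: 58.9
```

```bash
python3 -c "
from h import *
o=r.get_obs();M=R.from_rotvec(o['orientation']).as_matrix();print('tool F',o['contact_force']@M,'tool moment',o['moment']@M)"; python3 tilt.py w6
```

```text
tool F [ -7.76765513  -6.24490985 -20.26271982] tool moment [ 1.25381267 -1.13837224 -0.02379585]
tilt deg 4.377996980288637 top z at x=0 0.023821546464423835 edge x 0.05029390751983802 edge world z 0.07077448726692992 edge boxy 0.0860964215611477
tcp box y 0.03572027854044775 x -0.0008123703297919505 z 0.08867152728284651 F [-8.2 -5.6 20.3] 0.059143741407464215 58.8631010055542 9.15
```

Request:
arm_command --plan "-0.001 0 0.001 0; -0.001 0 0.001 0; -0.001 0 0.001 0; -0.001 0 0.001 0; -0.001 0 0.001 0; -0.001 0 0 0; 0 0 0 0"

```text
clock: 10.07
tcp_pos: [0.4897, 0.1333, 0.0846]
orientation: [-2.52, -1.87, -0.004]
contact_force: [-9.7, 1.1, 28.6]
grip_width: 0.0593
gripper_force: 60.5
```

```bash
python3 tilt.py w7
```

```text
tilt deg 9.511123260356639 top z at x=0 0.023139995643611893 edge x 0.05312285995826468 edge world z 0.07216370057860011 edge boxy 0.08572449545048438
tcp box y 0.03249716762064869 x -0.000660282608015374 z 0.08460752242774774 F [-9.7  1.1 28.6] 0.0593397932928952 60.50586462020874 10.075
```

View pics/w7.png

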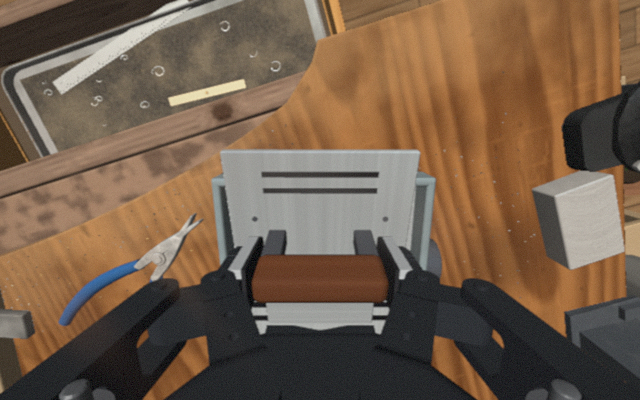

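Tilted 9.5°, the plate's +y edge at row 150 stands above the box's +y wall (row 178), and the side walls at columns 215 and 430 are evenly spaced. Slide the tongue under the ledge.

Request:
arm_command --plan "0 0 -0.002 0; -0.0038 0 0 0; -0.0038 0 0 0; -0.0038 0 0 0; -0.0038 0 0 0; -0.0038 0 0 0; -0.0038 0 0 0; -0.0038 0 0 0; 0 0 0 0"

```text
clock: 11.25
tcp_pos: [0.4815, 0.1067, 0.0845]
orientation: [-2.522, -1.873, 0.0]
contact_force: [-0.5, 0.4, -1.1]
grip_width: 0.0594
gripper_force: 57.7
```

```bash
python3 tilt.py w8
python3 - <<'E'
from h import *
o,im,d,c=look('scene');cv2.imwrite('pics/s8.png',cv2.resize(im[130:230,190:330,::-1],None,fx=5,fy=5,interpolation=3))
E
```

```text
tilt deg -0.2798060968668749 top z at x=0 0.018660976539810074 edge x 0.0432462164231999 edge world z 0.06855023374200259 edge boxy 0.04795028155704582
tcp box y 0.004622238179998402 x -0.0008934201783828161 z 0.08450355614104495 F [-0.5  0.4 -1.1] 0.05943754311371253 57.67235577106476 11.25
```

View pics/w8.png

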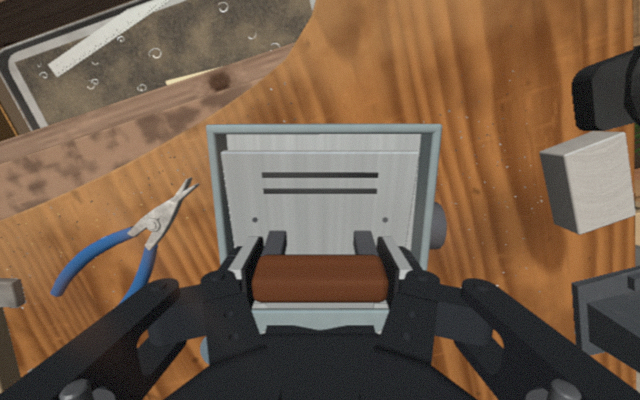

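The lid is inside the walls: its +y edge is at row 152, against the box's +y wall at row 130. Its sides are clear of both walls (lid 222–420, walls 215/432), still tilted, tongue under the ledge. Swing down.

Request:
arm_command --plan "0.0005 0 0.002 0; 0.0005 0 0.002 0; 0.0005 0 0.002 0; 0.0005 0 0.002 0; 0.0005 0 0.002 0; 0.0005 0 0.002 0; 0 0 0 0"

```text
clock: 12.22
tcp_pos: [0.4842, 0.1124, 0.0735]
orientation: [-2.519, -1.876, -0.007]
contact_force: [0.0, 5.8, 9.0]
grip_width: 0.0592
gripper_force: 59.8
```

```bash
cat > seat.py <<'E'
from h import *
import sys
o,im,d,c=look('wrist');cv2.imwrite(f'pics/{sys.argv[1]}.png',im[...,::-1]);P=cloud(d,c,o)
M=R.from_rotvec(o['orientation']).as_matrix();t=o['tcp_pos']
p=P[158:228,245:395].reshape(-1,3);T=(p-t)@M
f=np.polyfit(T[:,0],T[:,2],1);print('tilt',-np.degrees(np.arctan(f[0])),'plate top z',np.percentile(p[:,2],[5,50,95]))
v=P[110:230,300:340];Tv=(v.reshape(-1,3)-t)@M
col=np.nanmedian(P[110:230,300:340],axis=1);Tc=(col-t)@M;print('x,z down rows',[(i+110,*(1e3*Tc[i,[0]]).round(),round(1e3*col[i,2])) for i in range(0,120,6)])
print(t,o['contact_force'].round(1),(o['contact_force']@M).round(1),(o['moment']@M).round(2),o['clock'])
E
python3 seat.py w9
```

```text
** On entry to DLASCL parameter number  4 had an illegal value
 ** On entry to DLASCL parameter number  4 had an illegal value
 ** On entry to DLASCL parameter number  4 had an illegal value
 ** On entry to DLASCL parameter number  4 had an illegal value
 ** On entry to DLASCL parameter number  5 had an illegal value
 ** On entry to DLASCL parameter number  4 had an illegal valueTraceback (most recent call last):
  File "seat.py", line 6, in <module>
    f=np.polyfit(T[:,0],T[:,2],1);print('tilt',-np.degrees(np.arctan(f[0])),'plate top z',np.percentile(p[:,2],[5,50,95]))
    c, resids, rank, s = lstsq(lhs, rhs, rcond)
                         ~~~~~^^^^^^^^^^^^^^^^^
    x, resids, rank, s = _umath_linalg.lstsq(a, b, rcond,
                         ~~~~~~~~~~~~~~~~~~~^^^^^^^^^^^^^
                                             signature=signature)
                                             ^^^^^^^^^^^^^^^^^^^^
    raise LinAlgError("SVD did not converge in Linear Least Squares")
numpy.linalg.LinAlgError: SVD did not converge in Linear Least Squares
```

```bash
sed -i 's/^p=P\(.*\)reshape(-1,3);/p=P\1reshape(-1,3);p=p[np.isfinite(p[:,0])];/; ' seat.py; sed -i '/^v=/d' seat.py; python3 seat.py w10
```

```text
tilt 0.7948777121449246 plate top z [0.05016433 0.05124762 0.05234842]
x,z down rows [(110, np.float64(74.0), -1), (116, np.float64(70.0), -1), (122, np.float64(66.0), -1), (128, np.float64(62.0), -1), (134, np.float64(59.0), 19), (140, np.float64(58.0), 62), (146, np.float64(55.0), 62), (152, np.float64(50.0), 44), (158, np.float64(48.0), 51), (164, np.float64(45.0), 51), (170, np.float64(42.0), 51), (176, np.float64(38.0), 51), (182, np.float64(35.0), 52), (188, np.float64(32.0), 51), (194, np.float64(28.0), 51), (200, np.float64(25.0), 51), (206, np.float64(22.0), 51), (212, np.float64(18.0), 51), (218, np.float64(15.0), 51), (224, np.float64(11.0), 51)]
[0.48423902 0.11238168 0.07353485] [0.4 6.6 8.9] [ 6.4 -1.5 -8.8] [0.4  0.59 0.11] 12.275
```

View pics/w10.png

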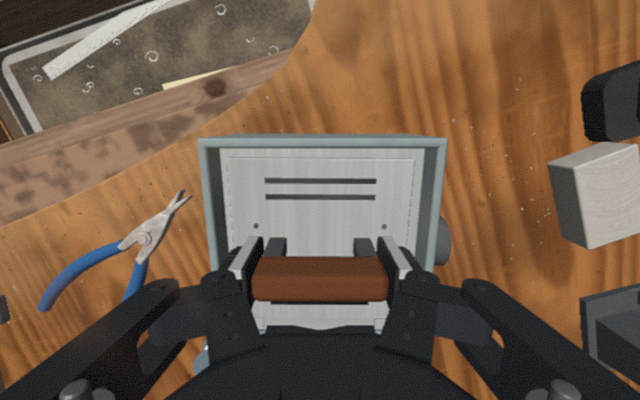

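The lid lies flat in the box: plate top 51 mm, tilt under 1°. Its +y edge at row 155 is just inside the wall (rows 137–147). Now let go and rise.

Request:
arm_command --plan "0 0 0 0; 0 0 0 0; 0 0 0 0; 0 0 0 0" --hand -0.65

```text
clock: 12.82
tcp_pos: [0.4824, 0.1097, 0.0724]
orientation: [2.522, 1.874, -0.0]
contact_force: [0.5, -0.2, -0.3]
grip_width: 0.0709
gripper_force: 0.0
```

Request:
arm_command --plan "0 0 -0.005 0; 0 0 -0.015 0; 0 0 -0.03 0; 0 0 -0.04 0; 0 0 -0.04 0; 0 0 0 0; 0 0 0 0"

```text
clock: 13.7
tcp_pos: [0.4821, 0.11, 0.2026]
orientation: [-2.521, -1.874, -0.001]
contact_force: [0.6, -0.2, -0.5]
grip_width: 0.0704
gripper_force: 0.0
```

Run:
```python
from h import *
o,im,d,c=look('wrist');cv2.imwrite('pics/w11.png',im[...,::-1]);P=cloud(d,c,o);p=P.reshape(-1,3)
b=(p[:,:2]-[.481,.102])@np.array([[.287,.958],[.958,-.287]]).T
for y0 in np.arange(-.07,.07,.01):
    m=(np.abs(b[:,0]-y0-.005)<.005)&(np.abs(np.abs(b[:,1])-.04)<.005);print(round(y0,2),m.sum(),(1e3*np.percentile(p[m,2],[10,50,90])).round(1) if m.any() else '')
print(o['tcp_pos'],o['grip_width'],o['contact_force'],o['clock'])
```

```text
-0.07 153 [61.6 62.3 63.1]
-0.06 174 [61.6 62.4 63.6]
-0.05 265 [44.2 61.6 62.7]
-0.04 171 [48.3 49.3 50. ]
-0.03 174 [48.5 49.2 50.2]
-0.02 166 [48.4 49.2 50.1]
-0.01 348 [ 48.6  50.7 251.8]
0.0 831 [ 49.1 217.1 260.1]
0.01 3302 [203.3 232.2 250.9]
0.02 835 [ 49.1 242.8 262.3]
0.03 214 [48.3 49.3 50.1]
0.04 210 [48.1 49.1 49.9]
0.05 212 [45.5 48.9 49.9]
0.06 223 [43.7 61.2 62.6]
0.07 175 [-2.1 -1.   0.8]
[0.48211177 0.11001459 0.202605  ] 0.07043197360826535 [ 0.60527054 -0.19231317 -0.51998147] 13.7
```

View pics/w11.png

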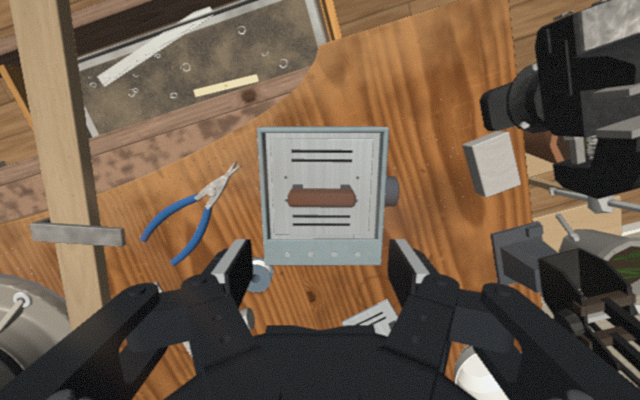

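The lid lies flat in the box at (322,190), level at 49 mm along its length. Its tongue is under the ledge (rows 240–262) and the gripper is clear.

```bash
python3 -c "
from bench import ticket
print(ticket.hand_in())"
```

```text
the job is handed in; nothing more can be done
None
```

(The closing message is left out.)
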